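# Stand the fallen folder back up in the desk rack and push it home

### The arm

A 7-joint arm with a two-finger parallel gripper is mounted at the origin on a cart in front of the work surface, level with it; the furniture and walls round the work are solid. World frame = base frame: x ahead of the robot, y to its left, z up, the work surface at z = 0. Lengths are in m, angles in rad, forces in N, time in s.
With the tool pointing down it reaches from about 0.4 to 0.875 m from the base axis. Payload 19.3 kg.
Tool frame: the origin (TCP) lies between the finger pads; the fingertips stand 17 mm ahead of it and the grasp point (between the pads) lies 2 mm behind it; z points along the fingers, x is the direction in which the jaws open and shut, and the axes are right-handed (so a half turn about z gives the same grasp; the last joint's range is limited). The gripper opens to 85 mm and grips with 20 to 120 N. Pads are 22 mm wide; open, the fingers measure 114 mm over their backs; the gripper's body (76 mm by 85 mm) begins 54 mm behind the grasp point. The pads swing forward as they close: fully open they stand 13 mm farther back than shut.
Start: joints at [-1.376, 0.521, -0.036, 1.599, 0.021, 1.021, -0.113], TCP at [0.164, 0.603, 0.248] pointing down, gripper open.
Joint ranges: [-2.91, 2.91], [-0.3, 2.13], [-1.5, 1.42], [0.17, 2.43], [-1.26, 4.41], [0.16, 1.93], [-2.52, 2.52]. Speed limits (rad/s): [1.89, 1.89, 2.39, 2.39, 3.01, 3.01, 3.01].

### API

Orientations are given as [roll, pitch, yaw] about the fixed x, y, z axes, in that order (R = Rz(yaw) Ry(pitch) Rx(roll)).
In Python, from workcell import bot gives the robot as it stands. The module is installed in compiled form; this text tells all that it offers.
- The arm moves only by the tool arm_command, never from a script. Its argument "targets" is a list of rows, each a list of 6 numbers: the shift along the tool's x, y, z in mm, then the turn, a rotation vector about the tool's x, y, z in degrees. In form: [[x, y, z, wx, wy, wz], ...]. A call has 1 to 8 rows; each row shifts and turns the pose as measured when the row begins, along the tool's axes as they then stand; what a row does not reach is not made up. A row lasts 1/10 s, in which the tool goes at most 50 mm and 8.59 degrees, less where a joint would pass 70% of its speed; a pose out of reach is approached as far as the arm can. A call is refused whole if a number of a shift passes 50 or a number of a turn 8.59, either way. A call with a gripper value outside its range is refused whole. "grip" is the opening in per cent of the stroke, from 0 (shut) to 100 (fully open), set as the call begins (left out, the last holds). The fingers move at their own pace and stop on an object; "grip_force" is the grip in N (left out, the last holds). Time passes only in rows, so rows that do not move let the fingers close. It gives the time, the measured TCP pose, the force and the opening at its end, in the units of the state.
- bot.observe(): the state, without advancing time (a new reading comes with each control period).
- bot.grab_frame(name): name is "side" or "top" or "wrist"; returns a dict with "color" (384x512x3 uint8, red, green, blue), "depth" (384x512 float32, m along the optical axis (not along the pixel's ray), 0 where there is no reading), "fov_y" (degrees; the focal length in pixels is half the picture's height over the tangent of half this angle, whatever the lens; pixels are square), "cx", "cy" (the principal point, pixels), "D" ([k1, k2, p1, p2, k3] as OpenCV has them; the pictures are not rectified), "R" (3x3) and "t" (3): a world point X has camera coordinates R X + t; the wrist camera has in their place "hand_eye" (4x4, takes a point from camera to tool coordinates, whose origin is the TCP and whose axes are the tool frame's). Camera axes: x right, y down, z forward; pixel columns grow to the right and rows downward; lengths in m; the calibration is good to about 2 mm. A picture is of the moment at which its call begins: read the wrist's pose just before it.
- bot.job_done(): hands the job in, once; it reports no verdict.
The state is a dict: "clock": time; "qpos": joint angles; "qd": joint speeds; "joint_efforts": joint torques, N m; "position": TCP position; "tool_rot": TCP orientation; "force": force on the tool from outside, world axes, zero at the start; "moment": the same for the moment, N m; "grip_width": finger opening in m.
Only numpy, scipy, OpenCV 4.12 (cv2) and the standard library are available. Lean on these libraries where they do the work, as an engineer would, in place of code of your own. Each camera call takes 0.05 s, during which the arm holds its last target. There are 200 camera calls.

### The job

In the wooden desk rack one blue folder has tipped over against the right-hand side and sticks out towards you. Without gripping or lifting it, first push its top edge with the fingertips so that it tips back up and stands upright by itself next to the two other folders, then gently push on its front edge to slide it all the way in against the back board of the rack. Leave the other two folders standing and the other things on the desk where they are.

Things in the scene. Friction and masses are not known exactly. Their poses are not given: they have to be found in the camera images.
- leaning_folder: the leaning blue folder, a loose rigid slab 190 mm high, 250 mm deep, 18 mm thick, 0.2 to 0.4 kg. Origin: centre of its broad right-hand face; x axis from its foot to its top edge (up when it stands), y along its depth away from the robot, z through its thickness to the left. It leans about 23 degrees to the rack's right (-y) on the top of the right side wall, and sticks out 25 to 55 mm in front of the others
- folder_top (a point): middle of the leaning folder's top edge, at mid thickness; about 190 mm above the desk at the start, 202 mm when it stands. Within about 5 degrees of upright the folder stands by itself; short of that it falls back. Pushed a little too far it leans on the next folder by 1 or 2 degrees, which is fine
- folder_foot (a point): middle of the leaning folder's bottom edge, at mid thickness; 12 mm above the desk when it stands on the rack floor. It slides there with a friction coefficient of about 0.6
- folder_front (a point): middle of the leaning folder's front edge (the edge nearest the robot), at mid height and mid thickness
- rack: light wooden open-fronted desk rack, fixed, 262 mm deep, 114 mm wide. Origin on the desk below it; x axis to its back board, y to the left, z up. Floor 12 mm above the desk. Side walls: tops 97 mm above the desk, inner faces at y = -60 and +38 mm, 8 mm thick. Back board: inner face x = +126 mm, top 154 mm above the desk. With the leaning folder fully in, the folder's origin is at x = +1 mm here
- folder_a: blue folder of the same size standing upright, the one next to the leaning folder; origin and axes as for the leaning folder. It is fully in, loose, and 2 to 5 mm of room are left between it and the leaning folder once that stands
- folder_b: blue folder of the same size standing upright by the rack's left side wall, loose; origin and axes as for the leaning folder
- highlighter: pink highlighter pen lying on the desk, 17 x 118 x 17 mm, bystander; origin under its centre
- stapler: blue and grey stapler, 37 x 145 x 55 mm, bystander; origin under its centre
- glue_bottle: white glue bottle with yellow label and pointed spout, 33 x 45 x 102 mm, bystander; origin under its centre
- gel_bottle: clear hand gel bottle with blue cap, 38 x 47 x 106 mm, bystander; origin under its centre
- stamp: black self-inking stamp, 46 x 68 x 75 mm, bystander; origin under its centre
- clip_box: flat paper clip box with green lid, 52 x 64 x 21 mm, bystander; origin under its centre

How it is judged:
On the way, in this order (a step that is already met when the one before it is completed fails the run):
1. the leaning folder stands upright (within 5.7 degrees) (angle between leaning_folder's own x axis and vertical below 0.1 rad), for 0.3 s.
2. the standing folder is slid in to within 9 mm of the back board (angle between leaning_folder's own x axis and vertical below 0.1 rad and x of leaning_folder in the frame of rack above -0.008 m), for 0.2 s.
At the end, for the whole second after the job is handed in: the folder that leaned stands on the rack floor in its place right of the other two, upright within 5.7 degrees, square to the rack within 7 degrees, within 9 mm of the back board and at rest; the other two folders still stand (within 7 degrees) (all of step 2 and height (world z) of folder_foot below 0.022 m and y of leaning_folder in the frame of rack between -0.05 and 0 m and angle between the z axis of leaning_folder and the y axis of rack, either way round below 0.12 rad and linear speed of leaning_folder below 0.02 m/s and angle between each of folder_a, folder_b's own x axis and vertical below 0.12 rad); the robot touches nothing.
It fails at once if the leaning folder is lifted off the rack floor (foot or whole folder more than about 20 mm up) (height (world z) of folder_foot above 0.035 m or height (world z) of leaning_folder above 0.127 m).
It fails at once if the folder is pushed or squeezed with more than 40 N (contact force between the fingers and leaning_folder above 40 N).
It fails at once if one of the other two folders is shifted more than 30 mm or tipped (distance of any of folder_a, folder_b from where it was at the start of the episode above 0.03 m or angle between any of folder_a, folder_b's own x axis and vertical above 0.2 rad).
It fails at once if a bystander is moved more than 30 mm (distance of any of stapler, glue_bottle, gel_bottle, stamp, clip_box, highlighter from where it was at the start of the episode above 0.03 m).
It also fails if it takes over 54 s, if anything falls off the work surface, if the arm or the gripper's body presses on something with over 40 N, if the wrist force passes 120 N, or if a joint passes its speed limit or range.

## Working session

There is one attempt and no reset: what is moved stays moved. The work goes in short steps, Python scripts to look and compute and a tool call to move; the robot and the scene stay as the last step left them, time stands still between calls to the robot, and variables do not carry over. Pictures are saved under pics/ and viewed, about 8 in all and at most 12, crops included, and the job is handed in when it is done.

Besides the shell and the picture viewer there is one more tool, called after "Call:" by a JSON object that holds its "op" and its "data", one argument or row to a line. arm_command: Moves the arm, as the interface text tells. Its arguments: {"type":"object","properties":{"targets":{"type":"array"},"grip":{"type":"number"},"grip_force":{"type":"number"}},"required":["targets"]}

```bash
mkdir -p pics; cat > h.py <<'E'
import numpy as np, cv2
from workcell import bot
from scipy.spatial.transform import Rotation as Ro
def cloud(f,s=None):
    h,w=f["depth"].shape; fl=h/2/np.tan(np.radians(f["fov_y"])/2)
    K=np.array([[fl,0,f["cx"]],[0,fl,f["cy"]],[0,0,1]])
    u,v=np.meshgrid(np.arange(w),np.arange(h))
    n=cv2.undistortPoints(np.stack([u,v],-1).reshape(-1,1,2).astype(float),K,np.array(f["D"],float)).reshape(h,w,2)
    d=f["depth"][...,None]; P=np.concatenate([n*d,d],-1)
    if "R" in f: X=(P-np.array(f["t"]))@np.array(f["R"])
    else:
        H=np.array(f["hand_eye"]); X=P@H[:3,:3].T+H[:3,3]
        X=X@Ro.from_euler("xyz",s["tool_rot"]).as_matrix().T+np.array(s["position"])
    X[f["depth"]==0]=np.nan
    return X
def pic(f,n,box=None,k=1):
    c=f["color"][...,::-1]
    if box: c=c[box[1]:box[3],box[0]:box[2]]
    cv2.imwrite("pics/"+n,cv2.resize(c,None,fx=k,fy=k,interpolation=cv2.INTER_CUBIC))
E
python3 - <<'E'
from h import *
s=bot.observe(); print(s)
a=bot.grab_frame("top"); b=bot.grab_frame("side")
np.savez("f0.npz",t=cloud(a),s=cloud(b),tc=a["color"],sc=b["color"])
c=np.vstack([a["color"],b["color"]])[...,::-1]
cv2.imwrite("pics/p1.png",cv2.resize(c,(400,600),interpolation=cv2.INTER_AREA)) if 0 else None
pic(a,"top.png",k=1.5);pic(b,"side.png",k=1.5)
E
```

```text
{'clock': 0.0, 'qpos': array([-1.37619999,  0.52201754, -0.03628048,  1.59997764,  0.02117496,
        1.0211018 , -0.11277419]), 'qd': array([-4.33483516e-04, -2.01731461e-03,  2.40112296e-05,  2.57660395e-04,
        1.07336224e-03,  9.77906588e-04,  1.43238485e-04]), 'joint_efforts': array([ 2.69794953e-03, -9.27134228e+01,  1.98129728e+00, -3.69925046e+01,
        1.79754454e-02,  8.52002209e-03, -2.98906696e-05]), 'position': array([0.16354353, 0.6029065 , 0.24773492]), 'tool_rot': array([3.14151117e+00, 1.11728874e-03, 1.30596145e+00]), 'force': array([ 0.48916479, -0.59953746,  0.16747501]), 'moment': array([ 0.03380837, -0.02327058,  0.01198173]), 'grip_width': 0.08521583124684969}
```

View pics/top.png

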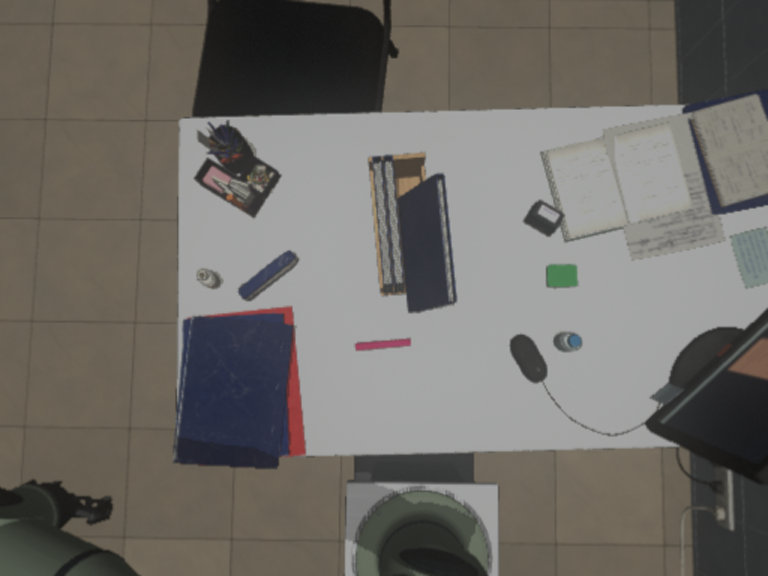

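View pics/side.png

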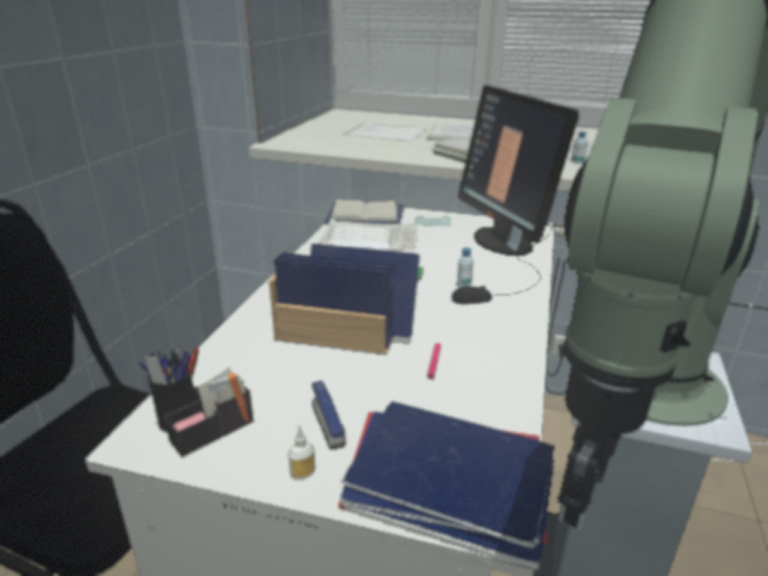

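The top view shows the rack at about (405,225). The folder's top edge runs from (440,176) to (455,302), and the robot base is at the bottom. The side view shows the two standing folders in front of the leaning one. Next I measure points.

```bash
python3 - <<'E'
from h import *
z=np.load("f0.npz"); X=z["t"]
np.set_printoptions(precision=3,suppress=True)
def at(u,v): 
    u=int(u/1.5);v=int(v/1.5); return np.nanmedian(X[v-1:v+2,u-1:u+2].reshape(-1,3),0)
for n,p in dict(top_far=(437,185),top_mid=(443,240),top_near=(450,296),face_near=(420,300),face_far=(405,210),folA_far=(391,165),folA_near=(398,285),folB_far=(379,165),folB_near=(387,285),back=(410,157),lw_far=(372,180),lw_near=(381,285),hl=(383,344),clip=(562,275),stamp=(543,217),desk=(300,400)).items(): print(n,at(*p))
# region x-profile: points higher than 60mm in rack area
m=(X[...,2]>0.05)&(X[...,0]>.35)&(X[...,0]<.9)&(abs(X[...,1])<.2)
P=X[m]
for x in np.arange(.42,.84,.03):
    q=P[abs(P[:,0]-x)<.006]; q=q[np.argsort(-q[:,1])]
    print(round(x,3),[(round(float(a),3),round(float(b),3)) for a,b in q[::max(1,len(q)//14),1:]])
E
```

```text
top_far [ 0.741 -0.017  0.187]
top_mid [ 0.632 -0.029  0.19 ]
top_near [ 0.528 -0.044  0.181]
face_near [0.528 0.008 0.082]
face_far [0.721 0.041 0.052]
folA_far [0.775 0.072 0.196]
folA_near [0.551 0.055 0.142]
folB_far [0.776 0.095 0.191]
folB_near [0.548 0.075 0.174]
back [0.806 0.034 0.154]
lw_far [0.77  0.109 0.099]
lw_near [0.556 0.088 0.095]
hl [0.441 0.085 0.016]
clip [ 0.592 -0.293  0.021]
stamp [ 0.707 -0.245  0.074]
desk [0.322 0.258 0.003]
0.42 []
0.45 []
0.48 []
0.51 [(0.02, 0.054), (0.017, 0.053), (0.011, 0.075), (0.006, 0.09), (0.003, 0.091), (-0.002, 0.058), (-0.005, 0.111), (-0.008, 0.112), (-0.013, 0.133), (-0.016, 0.136), (-0.021, 0.147), (-0.026, 0.161), (-0.031, 0.175), (-0.035, 0.149), (-0.043, 0.159)]
0.54 [(0.082, 0.077), (0.066, 0.195), (0.02, 0.058), (0.014, 0.073), (0.008, 0.079), (0.003, 0.096), (-0.005, 0.12), (-0.01, 0.13), (-0.015, 0.143), (-0.021, 0.149), (-0.026, 0.162), (-0.031, 0.175), (-0.038, 0.197), (-0.044, 0.186), (-0.05, 0.182)]
0.57 [(0.094, 0.102), (0.08, 0.195), (0.072, 0.194), (0.063, 0.204), (0.055, 0.194), (0.047, 0.199), (0.018, 0.068),
[... 1450 characters left out ...]
.192), (0.069, 0.2), (0.038, 0.066), (0.032, 0.08), (0.021, 0.113), (0.015, 0.121), (0.007, 0.143), (-0.001, 0.16), (-0.007, 0.173), (-0.014, 0.188), (-0.027, 0.179)]
0.78 [(0.113, 0.094), (0.112, 0.102), (0.109, 0.1), (0.106, 0.199), (0.103, 0.197), (0.098, 0.191), (0.092, 0.19), (0.089, 0.197), (0.089, 0.198), (0.083, 0.201), (0.08, 0.197), (0.078, 0.191), (0.075, 0.2), (0.072, 0.194), (0.069, 0.185), (0.069, 0.206), (0.008, 0.094), (0.005, 0.094), (0.002, 0.095)]
0.81 [(0.091, 0.144), (0.058, 0.156), (0.049, 0.154), (0.037, 0.154), (0.031, 0.157), (0.028, 0.152), (0.025, 0.149), (0.022, 0.154), (0.019, 0.055), (0.016, 0.062), (0.014, 0.156), (0.012, 0.103), (0.009, 0.119), (0.006, 0.125)]
```

```bash
python3 - <<'E'
from h import *
X=np.load("f0.npz")["t"].reshape(-1,3); np.set_printoptions(precision=4,suppress=True)
m=(X[:,0]>.54)&(X[:,0]<.80)&(X[:,1]>.07)&(X[:,1]<.13)&(abs(X[:,2]-.096)<.006); w=X[m]
p=np.polyfit(w[:,0],w[:,1],1); p=np.polyfit(*w[abs(np.polyval(p,w[:,0])-w[:,1])<.006][:,:2].T,1); psi=np.arctan(p[0]); print("psi",psi,len(w))
ux=np.array([np.cos(psi),np.sin(psi)]);uy=np.array([-ux[1],ux[0]])
wy=np.median(w[:,:2]@uy)
b=X[(abs(X[:,2]-.154)<.005)&(X[:,0]>.77)&(X[:,0]<.83)&(X[:,1]>0)&(X[:,1]<.05)]; bx=b[:,:2]@ux; print("back",np.percentile(bx,[2,20,50,80,98]),len(b))
f=X[(X[:,2]>.18)&(X[:,0]>.4)&(X[:,0]<.85)&(abs(X[:,1])<.2)]; fx=f[:,:2]@ux; fy=f[:,:2]@uy-wy+.042
for lo,hi in((-.2,-.04),(-.005,.02),(.02,.04)):
    s=(fy>lo)&(fy<hi); print(lo,"x",np.percentile(fx[s],[1,99]),"y",np.percentile(fy[s],[2,50,98]),s.sum())
s=fy<-.04; print("lean yaw",np.arctan(np.polyfit(f[s,0],f[s,1],1)[0]))
rx=np.percentile(fx[(fy>-.005)&(fy<.04)],[1,99]).mean()-.001
o=rx*ux+(wy-.042)*uy; print("rack origin by folder a/b",o, "rx",rx)
E
```

```text
psi 0.10372240882609775 194
back [0.8012 0.8029 0.8057 0.8096 0.8112] 53
-0.2 x [0.5112 0.7527] y [-0.0973 -0.0853 -0.0748] 609
-0.005 x [0.5533 0.795 ] y [-0.0014  0.0074  0.0196] 562
0.02 x [0.5528 0.7959] y [0.0203 0.029  0.0372] 514
lean yaw 0.09777480883493392
rack origin by folder a/b [0.6708 0.0579] rx 0.6731589544815947
```

Call:
{"op": "arm_command", "data": {
  "targets": [
    [0,0,-40,0,0,0],
    [0,0,-40,0,0,0],
    [0,0,0,0,0,8.5],
    [0,0,0,0,0,8.5]
  ],
  "grip": 0
}}

```text
clock: 0.5
position: [0.1635, 0.602, 0.3289]
tool_rot: [3.14, 0.005, 1.003]
force: [-0.2, -0.3, 0.0]
grip_width: 0.0281
```

Call:
{"op": "arm_command", "data": {
  "targets": [
    [0,0,0,0,0,8.58],
    [0,0,0,0,0,8.58],
    [0,0,0,0,0,8.58],
    [0,0,0,0,0,8.58],
    [0,0,0,0,0,8.58],
    [0,0,0,0,0,8.58],
    [22,42,0,0,0,0],
    [22,42,0,0,0,0]
  ]
}}

```text
clock: 1.3
position: [0.2122, 0.5238, 0.3261]
tool_rot: [3.133, 0.004, 0.103]
force: [1.4, 0.2, -0.2]
grip_width: -0.0002
```

Call:
{"op": "arm_command", "data": {
  "targets": [
    [22,42,0,0,0,0],
    [22,42,0,0,0,0],
    [22,42,0,0,0,0],
    [22,42,0,0,0,0],
    [22,42,0,0,0,0],
    [22,42,0,0,0,0],
    [22,42,0,0,0,0],
    [22,42,0,0,0,0]
  ]
}}

```text
clock: 2.1
position: [0.4267, 0.1938, 0.3275]
tool_rot: [3.133, 0.005, 0.106]
force: [0.9, -0.0, 0.4]
grip_width: 0.0001
```

```bash
python3 -c "
from h import *
s=bot.observe();print(s['qpos'],s['position'],s['tool_rot'])"
```

```text
[-0.94661756  0.19816923  0.4617001   1.90303668 -0.09291077  1.07092011
 -0.34096004] [0.42667411 0.19379982 0.32746568] [3.13259706 0.00540437 0.10642405]
```

Call:
{"op": "arm_command", "data": {
  "targets": [
    [23,38,0,0,0,0],
    [23,38,0,0,0,0],
    [23,38,0,0,0,0],
    [23,38,0,0,0,0],
    [23,38,0,0,0,0],
    [23,38,0,0,0,0],
    [23,38,0,0,0,0],
    [23,42,0,0,0,0]
  ]
}}

```text
clock: 2.9
position: [0.6485, -0.1056, 0.328]
tool_rot: [3.135, 0.007, 0.109]
force: [0.2, 1.2, 1.3]
grip_width: 0.0002
```

```bash
cat >> h.py <<'E'
psi=.104; O=np.array([.6715,.0579]); ux=np.array([np.cos(psi),np.sin(psi)]);uy=np.array([-ux[1],ux[0]])
def rack(X): return np.stack([(X[...,:2]-O)@ux,(X[...,:2]-O)@uy,X[...,2]],-1)
E
python3 - <<'E'
from h import *
s=bot.observe(); print(s['qpos'],rack(s['position']),s['tool_rot'])
f=bot.grab_frame("wrist"); pic(f,"w1.png",k=1.5); np.savez("w1.npz",X=cloud(f,s))
E
```

```text
[-0.26347781  0.56593567  0.5441488   1.42398043 -0.28905887  1.23760406
  0.41644066] [-0.03984092 -0.16025646  0.3280115 ] [3.13484389 0.00680134 0.10949646]
```

View pics/w1.png

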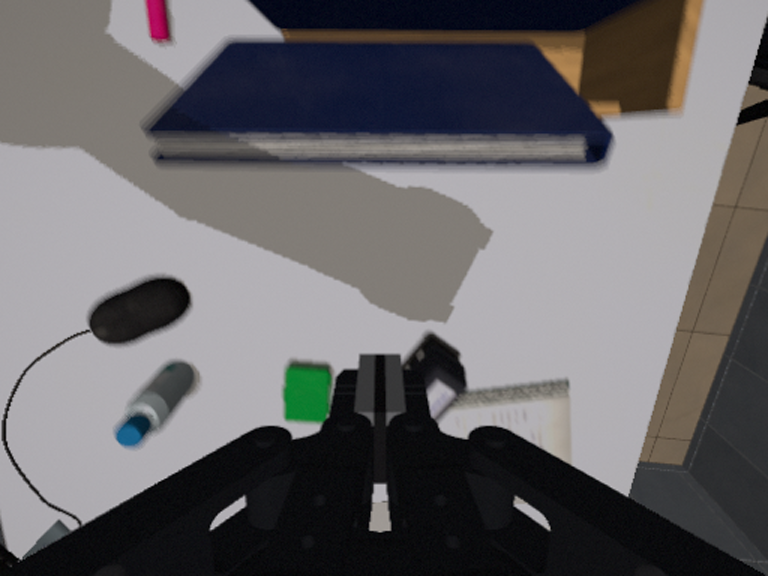

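The wrist view shows the folder's top edge from (152,155) to (605,160). Its middle, at column 380, lines up with the fingers at column 378.

```bash
python3 - <<'E'
from h import *
np.set_printoptions(precision=4,suppress=True)
print(np.array(bot.grab_frame("wrist")["hand_eye"]))
X=rack(np.load("w1.npz")["X"].reshape(-1,3)); X=X[~np.isnan(X[:,0])]
f=X[(X[:,2]>.16)&(X[:,1]<-.05)&(X[:,1]>-.13)]
print("x",np.percentile(f[:,0],[1,99]))
for x in(-.13,-.09,-.04,.01,.05):
    q=f[abs(f[:,0]-x)<.01]; i=q[:,1].argmin(); j=q[:,2].argmax(); print(x,"rightmost",q[i],"highest",q[j],len(q))
b=X[(abs(X[:,2]-.154)<.004)&(X[:,0]>.1)&(X[:,0]<.16)];print("back",np.percentile(b[:,0],[2,50,98]),len(b))
w=X[(abs(X[:,2]-.097)<.003)&(X[:,1]>-.09)&(X[:,1]<-.04)&(X[:,0]>.09)];print("rwall y",np.percentile(w[:,1],[2,50,98]),len(w))
E
```

```text
[[ 1.      0.001  -0.0008  0.001 ]
 [-0.0007  0.9527  0.3038 -0.0782]
 [ 0.001  -0.3038  0.9527 -0.1251]
 [ 0.      0.      0.      1.    ]]
x [-0.1639  0.0786]
-0.13 rightmost [-0.1377 -0.0958  0.1859] highest [-0.139  -0.0804  0.1947] 950
-0.09 rightmost [-0.0993 -0.0963  0.186 ] highest [-0.0985 -0.0808  0.1952] 969
-0.04 rightmost [-0.0485 -0.096   0.1855] highest [-0.0396 -0.0804  0.1946] 920
0.01 rightmost [ 0.0023 -0.0965  0.1849] highest [ 0.0076 -0.0809  0.1951] 969
0.05 rightmost [ 0.0445 -0.0962  0.186 ] highest [ 0.0469 -0.0799  0.1948] 952
back [0.1261 0.1301 0.1358] 931
rwall y [-0.0653 -0.0604 -0.0415] 209
```

Call:
{"op": "arm_command", "data": {
  "targets": [
    [0,0,40,0,0,0],
    [0,0,40,0,0,0],
    [0,0,40,0,0,0],
    [0,0,35,0,0,0],
    [0,0,0,0,0,0]
  ]
}}

```text
clock: 3.5
position: [0.6472, -0.1144, 0.1661]
tool_rot: [3.131, 0.009, 0.099]
force: [-0.5, 1.5, -0.0]
grip_width: 0.0001
```

Call:
{"op": "arm_command", "data": {
  "targets": [
    [0,-25,0,0,0,0],
    [0,-25,0,0,0,0],
    [0,-6,0,0,0,0],
    [0,-6,0,0,0,0],
    [0,-6,0,0,0,0],
    [0,-6,0,0,0,0],
    [0,-6,0,0,0,0],
    [0,-6,0,0,0,0]
  ]
}}

```text
clock: 4.3
position: [0.6407, -0.0301, 0.1733]
tool_rot: [3.127, 0.003, 0.094]
force: [-6.2, -6.9, 21.8]
grip_width: 0.0002
```

```bash
cat > chk.py <<'E'
from h import *
np.set_printoptions(precision=4,suppress=True)
import sys
s=bot.observe(); print("tcp",rack(s['position']),s['tool_rot'],s['force'],s['clock'])
cam=sys.argv[1]; f=bot.grab_frame(cam); X=rack(cloud(f,s).reshape(-1,3)); X=X[~np.isnan(X[:,0])]
if len(sys.argv)>2: pic(f,sys.argv[2],k=1.5)
T=X[(X[:,2]>.17)&(X[:,2]<.215)&(X[:,1]<.05)&(X[:,1]>-.13)&(X[:,0]>-.25)&(X[:,0]<.15)]
for x in np.arange(-.15,.14,.03):
    q=T[abs(T[:,0]-x)<.006]
    if len(q)>5:
        h,e=np.histogram(q[:,1],np.arange(-.13,.055,.006))
        print("x%.2f"%x,"y:",*["%d:%.0f/%d"%(e[i]*1e3,q[(q[:,1]>=e[i])&(q[:,1]<e[i+1]),2].max()*1e3,h[i]) for i in range(len(h)) if h[i]>2])
E
python3 chk.py wrist w2.png
```

```text
tcp [-0.0397 -0.0843  0.1733] [3.1272 0.0026 0.0943] [-6.216  -6.9344 21.8182] 4.3
x-0.15 y: -51:173/12
x-0.12 y: -75:196/411 -69:193/435 -63:191/120 -57:200/975 -51:188/678 -3:194/73 2:194/52 8:192/3
x-0.09 y: -75:196/437 -69:192/422 -63:192/102 -57:201/1026 -51:188/664 -3:204/459 2:196/823 8:196/915 14:204/902
x-0.06 y: -93:215/114 -87:214/218 -81:215/590 -75:215/1122 -69:210/486 -63:191/107 -57:201/998 -51:188/667 -3:203/461 2:196/816 8:197/922 14:204/851
x-0.03 y: -93:213/89 -87:206/32 -81:210/4 -75:215/1556 -69:203/432 -63:198/92 -57:201/1035 -51:188/646 -3:203/493 2:196/832 8:196/909 14:203/800
x0.00 y: -93:215/232 -75:215/720 -69:193/414 -63:198/113 -57:200/1020 -51:187/650 -3:203/439 2:196/860 8:196/943 14:203/748
x0.03 y: -75:196/458 -69:194/420 -63:198/98 -57:200/1058 -51:189/634 -3:203/411 2:196/884 8:196/947 14:203/545
x0.06 y: -75:196/200 -69:191/278 -63:191/52 -57:194/179 -51:186/550 -3:175/3
```

View pics/w2.png

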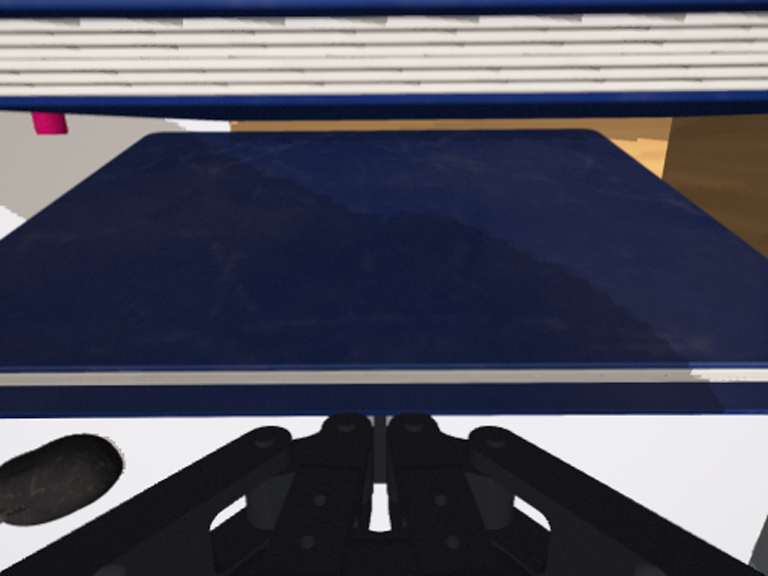

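The image shows the folder partly tipped up, with its right edge hard against the finger linkage. The 22 N upward force means the wider knuckle is riding on the corner, so I raise the tool to keep only the narrow tip in contact.

Call:
{"op": "arm_command", "data": {
  "targets": [
    [0,1,-6,0,0,0],
    [0,1,-6,0,0,0],
    [0,0,-6,0,0,0],
    [0,0,0,0,0,0]
  ]
}}

```text
clock: 4.75
position: [0.641, -0.0314, 0.1934]
tool_rot: [3.127, 0.002, 0.094]
force: [-0.1, -1.5, 0.8]
grip_width: 0.0003
```

```bash
python3 chk.py wrist
```

```text
tcp [-0.0396 -0.0856  0.1934] [3.1272 0.002  0.094 ] [-0.1475 -1.5249  0.7588] 4.75
x-0.15 y: -75:196/261 -69:192/182 -63:191/45 -57:195/207 -51:184/346
x-0.12 y: -75:196/442 -69:191/229 -63:200/112 -57:200/776 -51:185/345 -3:204/259 2:196/378 8:196/432 14:203/379 20:200/345
x-0.09 y: -75:196/458 -69:191/233 -63:200/108 -57:201/776 -51:183/344 -3:203/313 2:197/575 8:197/641 14:204/597 20:201/389
x-0.06 y: -75:196/464 -69:191/223 -63:199/108 -57:201/780 -51:183/338 -3:204/343 2:196/565 8:196/630 14:203/602 20:200/344
x-0.03 y: -81:209/375 -75:215/729 -69:191/233 -63:200/108 -57:200/786 -51:183/335 -3:203/357 2:196/572 8:196/637 14:203/598 20:199/329
x0.00 y: -75:196/459 -69:191/239 -63:200/104 -57:200/794 -51:182/312 -3:203/324 2:196/602 8:196/642 14:203/571 20:198/303
x0.03 y: -75:196/470 -69:191/241 -63:200/105 -57:200/803 -51:183/317 -3:203/329 2:197/606 8:196/648 14:203/562 20:197/268
x0.06 y: -75:196/485 -69:191/256 -63:200/97 -57:200/817 -51:182/319 -3:195/54 2:194/44 8:192/8 20:188/15
```

Call:
{"op": "arm_command", "data": {
  "targets": [
    [0,-5,0,0,0,0],
    [0,-5,0,0,0,0],
    [0,-5,0,0,0,0],
    [0,-5,0,0,0,0],
    [0,-5,0,0,0,0],
    [0,-5,0,0,0,0]
  ]
}}

```text
clock: 5.4
position: [0.6374, 0.0013, 0.1915]
tool_rot: [3.128, 0.004, 0.094]
force: [-0.4, 0.1, 0.8]
grip_width: -0.0
```

```bash
python3 chk.py wrist
```

```text
tcp [-0.0398 -0.0528  0.1915] [3.1276 0.0039 0.094 ] [-0.3576  0.1171  0.7784] 5.4
x-0.15 y: -39:199/154 -33:195/65 -27:193/34 -21:191/340
x-0.12 y: -45:201/54 -39:202/585 -33:196/287 -27:204/585 -21:195/456 -3:203/287 2:196/285 8:196/329 14:203/388 20:203/354 26:196/379 32:203/472 38:203/86
x-0.09 y: -45:201/71 -39:203/580 -33:196/287 -27:204/619 -21:195/432 -3:203/345 2:196/427 8:196/508 14:203/480 20:203/469 26:196/607 32:203/678 38:203/143
x-0.06 y: -45:214/83 -39:202/584 -33:196/282 -27:203/623 -21:192/417 -3:203/355 2:196/437 8:196/501 14:204/459 20:203/491 26:196/554 32:203/706 38:203/146
x-0.03 y: -51:204/28 -45:215/501 -39:214/564 -33:195/281 -27:204/649 -21:194/409 -3:203/347 2:196/448 8:196/494 14:203/454 20:203/527 26:196/560 32:204/714 38:203/150
x0.00 y: -45:202/82 -39:201/587 -33:196/288 -27:204/655 -21:191/386 -3:203/374 2:196/437 8:196/497 14:203/452 20:203/531 26:196/557 32:203/715 38:203/124
x0.03 y: -45:202/91 -39:202/589 -33:196/284 -27:203/682 -21:195/375 -3:203/359 2:196/453 8:196/504 14:203/483 20:203/506 26:196/573 32:203/712 38:203/111
x0.06 y: -45:202/82 -39:202/585 -33:195/284 -27:203/606 -21:192/377 -3:202/129 2:195/280 8:196/261 14:196/133 20:194/87 26:195/71 32:193/14
```

Call:
{"op": "arm_command", "data": {
  "targets": [
    [0,-3,0,0,0,0],
    [0,-3,0,0,0,0],
    [0,-3,0,0,0,0],
    [0,-3,0,0,0,0],
    [0,0,0,0,0,0]
  ]
}}

```text
clock: 5.95
position: [0.6361, 0.0156, 0.1912]
tool_rot: [3.128, 0.004, 0.095]
force: [0.9, 1.0, -0.3]
grip_width: -0.0004
```

```bash
python3 chk.py wrist
```

```text
tcp [-0.0396 -0.0384  0.1912] [3.1281 0.004  0.0951] [ 0.9448  0.956  -0.3023] 5.95
x-0.15 y: -21:196/56 -15:195/41 -9:193/3 -3:190/235
x-0.12 y: -21:203/560 -15:196/390 -9:203/154 -3:203/414 2:203/499 8:196/288 14:203/348 20:203/389 26:196/325 32:203/341 38:203/132
x-0.09 y: -21:203/544 -15:196/378 -9:203/167 -3:203/423 2:203/637 8:197/438 14:203/448 20:203/532 26:196/515 32:203/514 38:203/192
x-0.06 y: -33:215/8 -21:204/562 -15:196/395 -9:203/162 -3:203/427 2:203/629 8:196/450 14:203/451 20:203/531 26:196/520 32:204/521 38:203/142
x-0.03 y: -33:211/402 -27:215/322 -21:202/570 -15:196/402 -9:202/164 -3:203/436 2:203/627 8:196/448 14:203/437 20:203/546 26:197/516 32:203/504 38:203/164
x0.00 y: -21:203/582 -15:196/386 -9:202/168 -3:203/433 2:203/629 8:196/447 14:203/458 20:203/544 26:196/510 32:203/518 38:203/171
x0.03 y: -21:203/559 -15:196/404 -9:203/165 -3:203/443 2:203/634 8:196/469 14:203/438 20:203/574 26:196/517 32:203/512 38:203/172
x0.06 y: -21:203/560 -15:196/419 -9:202/131 -3:202/343 2:203/495 8:196/363 14:202/184 20:202/174 26:196/224 32:195/112 38:192/13
```

The folder now spans rack y from about -21 to -3 mm at 203 mm height, so it stands upright. I back off, rise, and move round to the front.

Call:
{"op": "arm_command", "data": {
  "targets": [
    [0,15,0,0,0,0],
    [0,25,0,0,0,0],
    [0,0,-30,0,0,0],
    [0,0,-40,0,0,0],
    [-35,0,-10,0,0,0],
    [-35,0,0,0,0,0],
    [-35,0,0,0,0,0],
    [-35,0,0,0,0,0]
  ]
}}

```text
clock: 6.8
position: [0.4989, -0.0479, 0.2746]
tool_rot: [3.124, 0.003, 0.089]
force: [0.4, 0.5, 1.1]
grip_width: -0.0002
```

Call:
{"op": "arm_command", "data": {
  "targets": [
    [-35,-20,0,0,7,0],
    [-15,-20,0,0,7,0],
    [0,-20,0,0,7,0],
    [0,0,0,0,7,0],
    [0,0,0,0,7,0],
    [0,0,0,0,0,0]
  ]
}}

```text
clock: 7.4
position: [0.4431, 0.0006, 0.274]
tool_rot: [3.121, -0.511, 0.093]
force: [-0.0, -1.0, 0.8]
grip_width: -0.0002
```

```bash
python3 - <<'E'
from h import *
np.set_printoptions(precision=4,suppress=True)
s=bot.observe();print(s['qpos'],rack(s['position']),s['tool_rot'])
E
python3 chk.py top | tail -n +2
```

```text
[-0.6391 -0.0315  0.4557  2.4074  0.2982  0.266  -0.3607] [-0.2331 -0.0333  0.274 ] [ 3.1206 -0.5107  0.093 ]
x-0.15 y: -21:204/6 -15:201/9 -9:198/11
x-0.12 y: -21:201/7 -15:197/9 -9:201/9 -3:196/6 2:196/7 8:195/7 14:203/5 20:204/9 26:198/9 32:204/7
x-0.09 y: -21:204/6 -15:199/10 -9:200/9 -3:208/5 2:198/8 8:197/8 14:208/4 20:203/10 26:196/8 32:206/10
x-0.06 y: -21:206/8 -15:195/9 -9:204/9 -3:206/6 2:198/8 8:198/7 14:204/4 20:204/7 26:197/8 32:200/10
x-0.03 y: -21:201/7 -15:200/9 -9:204/10 -3:207/6 2:200/8 8:197/8 14:207/4 20:205/7 26:197/9 32:204/9
x0.00 y: -21:203/6 -15:198/10 -9:199/8 -3:203/7 2:197/9 8:200/8 14:204/4 20:205/8 26:199/8 32:199/9
x0.03 y: -21:201/6 -15:200/10 -9:206/9 -3:207/8 2:202/8 8:200/8 14:207/4 20:203/9 26:198/9 32:205/8
x0.06 y: -21:205/6 -15:199/11 -9:208/8 -3:205/9 2:194/8 8:197/8 14:203/5 20:204/10 26:199/9 32:202/7
x0.09 y: -3:200/8 2:197/10 8:201/8 14:203/4 20:204/10 26:199/8 32:208/9
x0.12 y: -3:203/7 2:205/9 8:202/8 20:200/9 26:206/10 32:205/9
```

Call:
{"op": "arm_command", "data": {
  "targets": [
    [0,-10,0,0,0,0],
    [0,-11,0,0,0,0],
    [-18,0,32,0,0,0],
    [-18,0,32,0,0,0],
    [-18,0,32,0,0,0],
    [-18,0,32,0,0,0],
    [0,0,0,0,0,0]
  ]
}}

```text
clock: 8.15
position: [0.4502, 0.0017, 0.23]
tool_rot: [3.05, -0.495, 0.105]
force: [-0.4, -1.2, 0.7]
grip_width: -0.0
```

```bash
python3 chk.py wrist w3.png
```

```text
tcp [-0.226  -0.0329  0.23  ] [ 3.0495 -0.4949  0.1054] [-0.3513 -1.1519  0.7254] 8.15
x-0.15 y: -21:202/164 -15:195/124 -9:194/72 -3:202/302
x-0.12 y: -21:203/142 -15:196/105 -9:194/59 -3:202/293 2:201/332 8:195/321 14:202/267 20:202/323 26:195/353 32:202/334 38:202/164
x-0.09 y: -21:202/118 -15:195/88 -9:195/44 -3:202/138 2:202/90 8:196/98 14:202/107 20:202/116 26:195/108 32:201/93 38:202/102
x-0.06 y: -21:202/100 -15:195/74 -9:194/36 -3:202/119 2:199/69 8:195/87 14:202/82 20:202/96 26:195/95 32:202/77 38:202/80
x-0.03 y: -21:202/82 -15:195/72 -9:194/31 -3:202/56 2:202/98 8:194/67 14:202/70 20:202/82 26:195/77 32:202/63 38:202/66
x0.00 y: -21:202/76 -15:195/48 -9:194/40 -3:201/61 2:201/75 8:195/62 14:201/57 20:202/74 26:194/69 32:202/61 38:202/61
x0.03 y: -21:202/59 -15:194/43 -9:194/34 -3:202/53 2:201/62 8:195/53 14:202/40 20:201/43 26:195/60 32:195/33 38:196/26
x0.06 y: -21:198/20 -15:195/32 -9:194/21 -3:193/3 2:192/5 38:182/3
```

View pics/w3.png

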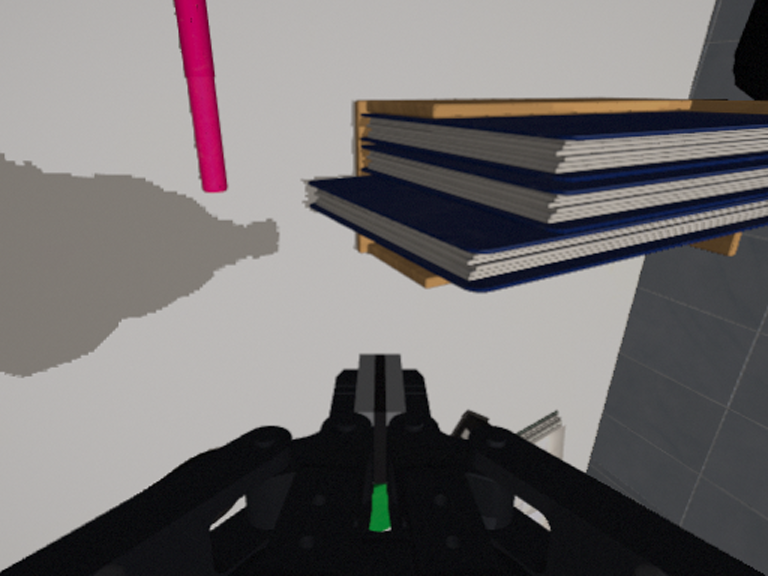

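The view shows the blue folder upright, with its front edge at (310,190)-(470,280) and no other contact. The arm is stuck at an elbow/wrist limit, so I reduce the tilt.

Call:
{"op": "arm_command", "data": {
  "targets": [
    [0,0,0,2,-5,0],
    [0,0,0,2,-5,0],
    [0,-10,0,1,0,0],
    [0,-11,0,0,0,0],
    [-5,0,20,0,0,0],
    [-5,0,20,0,0,0],
    [0,0,0,0,0,0]
  ]
}}

```text
clock: 8.9
position: [0.4622, 0.0152, 0.193]
tool_rot: [3.084, -0.419, 0.093]
force: [0.6, -0.5, 1.2]
grip_width: 0.0003
```

```bash
cat > st.py <<'E'
from h import *
np.set_printoptions(precision=4,suppress=True)
s=bot.observe();z=Ro.from_euler("xyz",s["tool_rot"]).as_matrix()[:,2]
print(s['qpos'],"tcp",rack(s['position']),"tip",rack(np.array(s['position'])+.017*z),s['tool_rot'],s['force'],s['clock'])
E
python3 st.py
```

```text
[-0.1556  0.2185 -0.0967  2.3816  0.8056  0.1946 -0.9318] tcp [-0.2126 -0.0208  0.193 ] tip [-0.2058 -0.0218  0.1775] [ 3.0838 -0.4186  0.0935] [ 0.5767 -0.5397  1.1511] 8.9
```

Call:
{"op": "arm_command", "data": {
  "targets": [
    [0,0,0,1,-5,0],
    [0,0,0,1,-5,0],
    [0,-4,0,1,0,0],
    [0,-4,0,0,0,0],
    [-4,0,16,0,0,0],
    [-4,0,16,0,0,0],
    [0,0,0,0,0,0]
  ]
}}

```text
clock: 9.6
position: [0.4641, 0.0263, 0.1659]
tool_rot: [3.129, -0.272, 0.095]
force: [-0.4, 0.4, 0.2]
grip_width: 0.0001
```

```bash
python3 st.py
```

```text
[ 0.0598  0.3167 -0.3254  2.2806  0.4863  0.3256 -0.5879] tcp [-0.2096 -0.0099  0.1659] tip [-0.205  -0.0102  0.1495] [ 3.1292 -0.272   0.0947] [-0.385   0.3546  0.2294] 9.6
```

Call:
{"op": "arm_command", "data": {
  "targets": [
    [-4,2,15,0,0,0],
    [10,0,3,0,0,0],
    [5,0,1.4,0,0,0],
    [5,0,1.4,0,0,0],
    [4,0,1.1,0,0,0],
    [0,0,0,0,0,0]
  ]
}}

```text
clock: 10.2
position: [0.4928, 0.0282, 0.1552]
tool_rot: [3.127, -0.276, 0.098]
force: [-0.5, -0.1, -0.3]
grip_width: 0.0
```

```bash
python3 st.py
```

```text
[ 0.0442  0.374  -0.304   2.2266  0.5214  0.3231 -0.6058] tcp [-0.1808 -0.011   0.1552] tip [-0.1762 -0.0113  0.1389] [ 3.1267 -0.2757  0.0981] [-0.4874 -0.0836 -0.3186] 10.2
```

Call:
{"op": "arm_command", "data": {
  "targets": [
    [3,1,1,0,0,0],
    [3,0,1,0,0,0],
    [3,0,1,0,0,0],
    [3,0,1,0,0,0],
    [3,0,1,0,0,0],
    [3,0,1,0,0,0]
  ]
}}

```text
clock: 10.8
position: [0.5122, 0.028, 0.1548]
tool_rot: [3.126, -0.275, 0.097]
force: [-9.8, -0.9, 11.3]
grip_width: -0.0001
```

```bash
cat >> st.py <<'E'
f=bot.grab_frame("top"); X=rack(cloud(f).reshape(-1,3))
T=X[(X[:,2]>.18)&(X[:,2]<.22)&(X[:,0]>0)&(X[:,0]<.15)&(X[:,1]>-.05)&(X[:,1]<.04)]
L=T[T[:,1]<-.008]; A=T[(T[:,1]>.002)]
print("back ends: lean",np.sort(L[:,0])[-6:],"others",np.sort(A[:,0])[-6:])
for a in(.0,.03,.06,.09):
    q=T[(T[:,0]>a)&(T[:,0]<a+.03)]; print(a,"min y",np.percentile(q[:,1],3))
E
python3 st.py; python3 chk.py wrist w4.png
```

```text
[ 0.0553  0.4002 -0.3114  2.1803  0.5137  0.3467 -0.5864] tcp [-0.1616 -0.0132  0.1548] tip [-0.157  -0.0135  0.1385] [ 3.1257 -0.2745  0.097 ] [-9.8375 -0.8713 11.3287] 10.8
back ends: lean [0.1118 0.1129 0.1131 0.1132 0.1135 0.1143] others [0.1235 0.1237 0.1238 0.1241 0.1245 0.1257]
0.0 min y -0.021903815129282935
0.03 min y -0.021447334020692623
0.06 min y -0.020687653297338463
0.09 min y -0.020107095475849036
tcp [-0.1611 -0.0131  0.1549] [ 3.1258 -0.2749  0.097 ] [-3.9495 -0.4873  2.6284] 10.85
x-0.15 y: -21:211/332 -15:201/262 -9:209/693 -3:212/1039
x-0.12 y: -21:195/9 -15:195/6 -9:202/1188 -3:202/702 2:202/1064 8:195/662 14:202/907 20:203/1291 26:196/975 32:202/733 38:203/1009
x-0.09 y: -27:202/258 -21:202/484 -15:195/49 -9:202/452 -3:202/394 2:202/402 8:195/177 14:202/356 20:202/637 26:196/436 32:202/171 38:203/770
x-0.06 y: -27:201/18 -21:201/325 -15:195/42 -9:197/13 -3:195/31 2:195/48 8:194/18 38:185/177
```

View pics/w4.png

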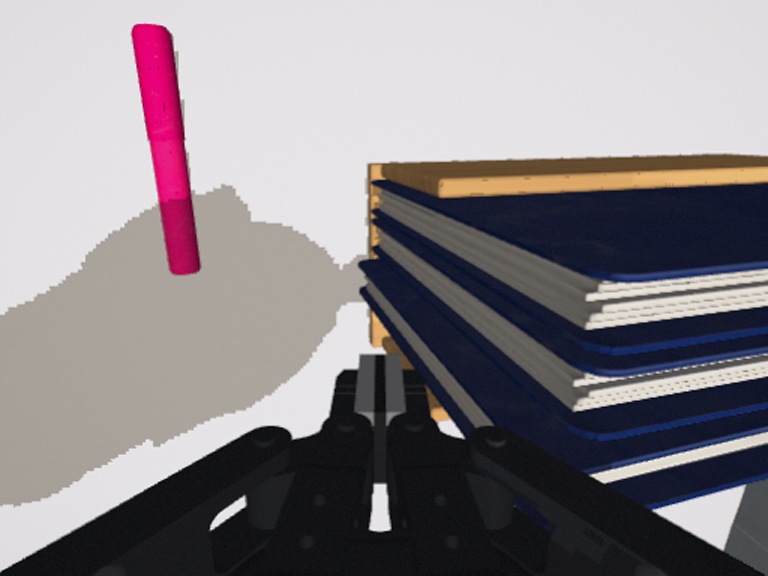

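The view shows the folder moved in, about 11 mm short of the others. The finger linkage at about (450,430) is touching the top front corner, and the force has an upward part. I back off, rise, and finish the push with the fingertips.

Call:
{"op": "arm_command", "data": {
  "targets": [
    [-10,0,-3,0,0,0],
    [-10,0,-3,0,0,0],
    [7,0,-25,0,0,0],
    [0,0,0,0,0,0],
    [8,0,2,0,0,0],
    [8,0,2,0,0,0]
  ]
}}

```text
clock: 11.5
position: [0.5049, 0.0279, 0.1818]
tool_rot: [3.125, -0.275, 0.098]
force: [0.4, 0.1, -0.5]
grip_width: 0.0
```

```bash
python3 st.py
```

```text
[ 0.1088  0.3447 -0.3739  2.173   0.4522  0.41   -0.5275] tcp [-0.1688 -0.0126  0.1818] tip [-0.1642 -0.0129  0.1654] [ 3.1254 -0.2746  0.0979] [ 0.4224  0.0681 -0.4581] 11.5
back ends: lean [0.1131 0.1132 0.1133 0.1134 0.1139 0.1148] others [0.1229 0.1229 0.1231 0.1233 0.1239 0.1254]
0.0 min y -0.021836632113649685
0.03 min y -0.021222567500999816
0.06 min y -0.020612364838016393
0.09 min y -0.01992866358641009
```

Call:
{"op": "arm_command", "data": {
  "targets": [
    [6,0,1.7,0,0,0],
    [6,0,1.7,0,0,0],
    [3,0,0.8,0,0,0],
    [3,0,0.8,0,0,0],
    [3,0,0.8,0,0,0]
  ]
}}

```text
clock: 12.05
position: [0.5287, 0.0304, 0.1798]
tool_rot: [3.126, -0.271, 0.098]
force: [-4.8, -0.6, 3.3]
grip_width: 0.0002
```

```bash
python3 st.py
```

```text
[ 0.1067  0.3824 -0.3727  2.1161  0.4524  0.4357 -0.5167] tcp [-0.1449 -0.0125  0.1798] tip [-0.1403 -0.0128  0.1634] [ 3.1256 -0.2711  0.0982] [-4.7919 -0.5971  3.268 ] 12.05
back ends: lean [0.1185 0.1186 0.1193 0.1193 0.1194 0.1195] others [0.1231 0.1238 0.1238 0.1246 0.1246 0.125 ]
0.0 min y -0.022125567899074623
0.03 min y -0.02155582976931023
0.06 min y -0.02095890753709453
0.09 min y -0.020560427125982026
```

Contact again, with about 5 mm left. I continue in small steps.

Call:
{"op": "arm_command", "data": {
  "targets": [
    [2.5,0,0.7,0,0,0],
    [2.5,0,0.7,0,0,0]
  ]
}}

```text
clock: 12.3
position: [0.5341, 0.0309, 0.1798]
tool_rot: [3.125, -0.271, 0.098]
force: [-6.1, -0.4, 4.3]
grip_width: 0.0001
```

```bash
python3 st.py
```

```text
[ 0.1066  0.3901 -0.3728  2.1029  0.452   0.4421 -0.5137] tcp [-0.1394 -0.0126  0.1798] tip [-0.1349 -0.0129  0.1634] [ 3.1254 -0.2707  0.0982] [-6.0672 -0.3531  4.2507] 12.3
back ends: lean [0.1236 0.1237 0.1237 0.1241 0.1251 0.1253] others [0.1232 0.1233 0.1239 0.1241 0.1245 0.125 ]
0.0 min y -0.022465032395323832
0.03 min y -0.021863524680318817
0.06 min y -0.02158691507970358
0.09 min y -0.02109813602240429
```

Call:
{"op": "arm_command", "data": {
  "targets": [
    [1,0,0.3,0,0,0],
    [0,0,0,0,0,0],
    [-6,0,-1.7,0,0,0],
    [-20,0,-6,0,0,0],
    [-20,0,-6,0,0,0],
    [0,0,-30,0,0,0],
    [0,0,-40,0,0,0],
    [0,0,0,0,0,0]
  ]
}}

```text
clock: 13.15
position: [0.4655, 0.0263, 0.2496]
tool_rot: [3.126, -0.271, 0.099]
force: [0.9, -0.5, -1.4]
grip_width: 0.0
```

```bash
python3 st.py; python3 chk.py wrist w5.png; python3 - <<'E'
from h import *
pic(bot.grab_frame("top"),"top2.png",(150,60,420,270),2.5)
E
```

```text
[ 0.2345  0.175  -0.5     2.18    0.2645  0.5556 -0.3581] tcp [-0.2082 -0.01    0.2496] tip [-0.2036 -0.0103  0.2332] [ 3.1263 -0.2713  0.0995] [ 0.8845 -0.4943 -1.4228] 13.15
back ends: lean [0.1243 0.1246 0.125  0.1254 0.1259 0.1284] others [0.1228 0.1232 0.1234 0.1236 0.1236 0.1244]
0.0 min y -0.022669666569906266
0.03 min y -0.022027424455248256
0.06 min y -0.021574808070597667
0.09 min y -0.02118187612517442
tcp [-0.2083 -0.0105  0.2478] [ 3.1263 -0.2697  0.0988] [ 0.1865 -0.1922 -0.2027] 13.2
x-0.12 y: -27:202/246 -21:195/186 -15:194/154 -9:203/290 -3:202/160 2:201/269 8:196/247 14:202/226 20:202/273 26:196/273 32:202/223 38:202/174
x-0.09 y: -27:202/131 -21:201/95 -15:195/81 -9:202/168 -3:202/117 2:202/102 8:196/116 14:203/118 20:202/163 26:196/139 32:202/99 38:203/147
x-0.06 y: -27:202/80 -21:202/119 -15:195/77 -9:203/147 -3:202/107 2:202/100 8:195/104 14:202/113 20:203/145 26:195/122 32:202/83 38:203/147
x-0.03 y: -27:202/25 -21:202/151 -15:195/79 -9:202/121 -3:203/103 2:201/88 8:195/87 14:202/99 20:202/144 26:195/111 32:202/85 38:202/126
x0.00 y: -27:202/12 -21:202/142 -15:195/78 -9:202/105 -3:202/89 2:195/79 8:194/82 14:202/66 20:202/79 26:195/97 32:194/51 38:196/69
x0.03 y: 38:173/6
```

View pics/w5.png

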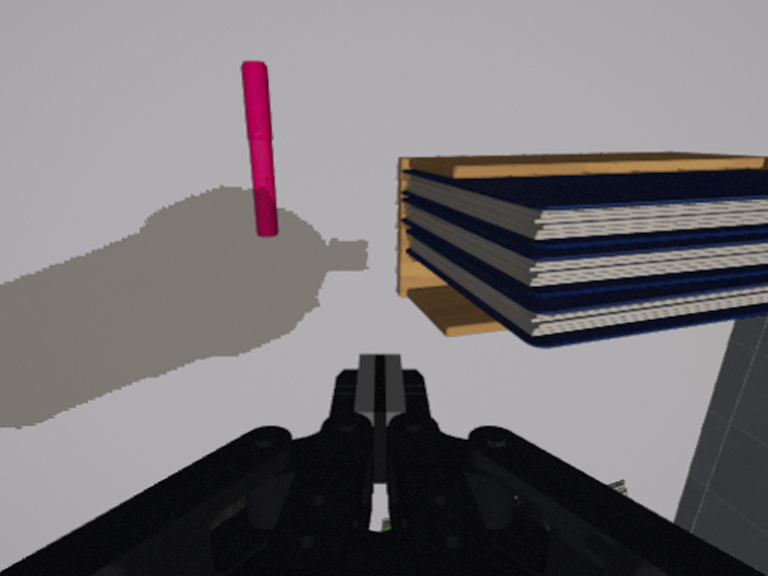

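View pics/top2.png

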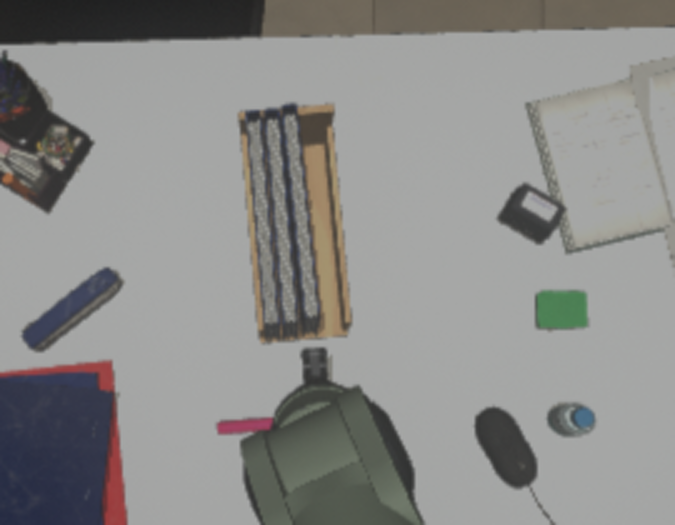

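Both views show three folders upright and flush at the front and back (top view front edges near (290,325), back ends near (270,112)). The gripper is clear and the bystanders I can see are in place. I hand the job in.

```bash
python3 -c "
from workcell import bot
print(bot.job_done())"
```

```text
the job is handed in; nothing more can be done
None
```

The folder is standing upright beside the other two and slid in flush with them. I handed the job in at about 13 s; no verdict was reported. I tipped it up with the closed fingertips at mid depth of its top edge. I then slid it in by pushing on its front edge.

**Last checks:**
- **Upright:** its top edge measured 202–203 mm high. It stood by itself both before the slide and after the arm withdrew.
- **Fully in:** its back end read 124–128 mm on the rack axis, against the back board at 126 mm. The other folders read 123–124 mm.
- **Position and squareness:** it sits at about y = -0.013 m in the rack frame and is about 1 degree off square.
- **Surroundings:** the other two folders stand. The stapler, stamp, clip box, gel bottle and highlighter looked unmoved by eye. The glue bottle was outside the last crop, so I did not recheck it.
- **Arm:** it touches nothing.

**What went wrong on the way:**
- **Tipping push:** the finger linkage caught the folder's top corner, and the wrist read about 24 N in total. I raised the tool and carried on.
- **First slide push:** the linkage touched the folder again, at about 15 N. I backed off and pushed higher up.
- **Tilt:** a 30-degree tool tilt ran into joint limits, so I used about 15 degrees.

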